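# Kit the brass lamp's parts into the job caddy

## Robot

A 6-joint arm with a two-finger parallel gripper is mounted at the origin on the work surface. World frame = base frame: x ahead of the robot, y to its left, z up, the work surface at z = 0. Lengths are in mm, angles in rad, forces in N, time in s.
With the tool pointing down it reaches from about 350 to 875 mm from the base axis. Payload 4.2 kg.
Tool frame: the origin (TCP) lies midway between the tips of the shut fingers; the grasp point (between the pads) lies 19 mm behind it; z points along the fingers, y is the line along which they close (so a half turn about z gives the same grasp; the last joint's range is limited). The gripper opens to 85 mm and grips with 20 to 120 N. Pads are 22 mm wide; open, the fingers measure 114 mm over their backs; the gripper's body (76 mm by 85 mm) begins 54 mm behind the grasp point. The pads swing forward as they close: fully open they stand 13 mm farther back than shut.
Start: joints at [-0.928, 0.385, 0.008, 0, -1.194, -0.259], TCP at [234.043, -579.503, 231.312] pointing down, gripper open.
Joint ranges: [-3.14, 3.14], [-1.21, 2.06], [-1.07, 1.41], [-3.16, 2.05], [-2.99, -0.16], [-3.1, 3.1]. Speed limits (rad/s): [2.79, 2.79, 3.14, 3.14, 3.14, 3.14].

## Interface

Orientations are given as a unit quaternion [x, y, z, w].
In Python, from bench import arm, eyes, nets gives the robot as it stands.
- The arm moves only by the tool apply_moves, never from a script. Its arguments are lists of equal length, an entry for each row: "delta_rot": the turn, a rotation vector about the tool's x, y, z as a fraction of full scale, a list of three; "xyz": the shift along the tool's x, y, z as a fraction of full scale, a list of three; "hand": the gripper command: -1 is fully open, 1 is shut, values between are in proportion. In form: {"delta_rot": [[ax, ay, az], ...], "xyz": [[dx, dy, dz], ...], "hand": [hand, ...]}. A call has 1 to 20 rows; each row shifts and turns the commanded pose from where the row before left it, along the tool's axes as they then stand; what a row does not reach is not made up. Full scale, the value 1, is 0.025 m for a shift and 6 degrees for a turn. A row lasts 1/12 s, in which the tool goes at most 41.7 mm and 7.16 degrees, less where a joint would pass 70% of its speed; a pose out of reach is approached as far as the arm can. A call with a number of a shift or a turn outside -1 to 1 is refused whole. A call with a gripper value outside its range is refused whole. The fingers move at their own pace and stop on an object; the grip force is fixed at half the most. Time passes only in rows, so rows that do not move let the fingers close. It gives the time, the measured TCP pose, the force, the opening and the grip force at its end, in the units of the state.
- arm.read_state(): the state, without advancing time (a new reading comes with each control period).
- eyes.get_image(name): name is "side" or "top"; returns a dict with "frame" (384x512x3 uint8, red, green, blue), "range_z" (384x512 float32, mm along the optical axis (not along the pixel's ray), 0 where there is no reading), "camera_matrix" (3x3 intrinsics, pixels), "R" (3x3) and "t" (3): a world point X has camera coordinates R X + t. Camera axes: x right, y down, z forward; pixel columns grow to the right and rows downward; lengths in mm; the calibration is good to about 2 mm. A picture is of the moment at which its call begins.
- arm.job_done(): hands the job in; it is judged then, once.
Trained networks look in a picture, given as the dict that the camera call returned (one of the last four; its "shot" number tells which), for a name from the list of things; names that differ only in an ending like _2 or _b are one class to them, and where a whole thing is asked for, a point or a joint stands for the part that bears it (a point fixed in the world has none). Each returns a list of dicts, best first, with "score" (0 to 1); they miss things now and then, are a little off and sometimes report something else, mostly with a low value. They report only what shows in the picture. A call takes as long as a camera call. They do not tell look-alikes from the thing itself.
- nets.look_for(name, picture): "bbox" ([left, top, right, bottom] in pixels, round what is visible of it).
- nets.masks_of(name, picture): "region" (384x512 bool, what is visible of it) and "bbox" ([left, top, right, bottom] in pixels, round what is visible of it).
The state is a dict: "clock": time; "joints": joint angles; "joint_vel": joint speeds; "joint_efforts": joint torques, N m; "position": TCP position; "ee_rot": TCP orientation; "contact_force": force on the tool from outside, world axes, zero at the start; "wrist_torque": the same for the moment, N m; "gripper_width": finger opening in mm; "grasp_force": force on a finger pad.
Only numpy, scipy, OpenCV 4.12 (cv2) and the standard library are available. Lean on these libraries where they do the work, as an engineer would, in place of code of your own. Each camera call takes 0.05 s, during which the arm holds its last target. There are 200 camera calls.

## Task

Gather the brass lamp's parts into the black caddy: thread the white ceramic ring onto the steel pin first and the brass ring on top of it, both lying flat and fully down, stand the brass lampholder upright wholly on the green pad, and stand the brass finial upright wholly on the cork pad. Leave the two silver nickel-plated look-alikes standing where they are, undisturbed.

Things in the scene. Friction and masses are not known exactly. Their poses are not given: they have to be found in the camera images.
- caddy: long black open tray, fixed to the bench: 150 (its x) by 372 (its y), floor 6 thick, walls 6 thick and 20 high. Origin: centre of its underside; z up. On its floor, in a row along its y, are three round fixed stations 110 apart centre to centre (middle one at the caddy's centre); which station is where differs each time. Sizes in mm.
- post: caddy station for the rings, fixed: white disc 72 diameter, 4 thick, with an upright steel pin of 12 diameter at its centre, whose tapered tip is 40 above the disc's underside. Origin: centre of the disc's underside (on the caddy floor), z up along the pin. Sizes in mm.
- green_pad: caddy station, fixed: plain green disc, 72 diameter, 4 thick. Origin: centre of its underside (on the caddy floor), z up. Sizes in mm.
- cork_pad: caddy station, fixed: plain cork-brown disc, 72 diameter, 4 thick. Origin: centre of its underside (on the caddy floor), z up. Sizes in mm.
- ceramic_ring: white ceramic ring lying flat: outside diameter 50, hole 24, 16 high; about 0.04 kg. Loose; at the start it lies on the bench. Origin: centre of its underside, z along its axis, up. Sizes in mm.
- brass_ring: brass ring lying flat: outside diameter 42, hole 24, 12 high; about 0.05 kg. Loose; at the start it lies on the bench. Origin: centre of its underside, z along its axis, up. Sizes in mm.
- brass_holder: upright cylindrical lampholder (bulb socket) with a dark round mouth on top, brass (golden yellow); 60 tall, 42 diameter from 6 to 50 above its underside (about 40 above that), foot 36 diameter; about 0.12 kg. Loose; at the start it stands upright on the bench among the others. Origin: centre of its underside, z along its axis, up. To be moved. Sizes in mm.
- nickel_holder: upright cylindrical lampholder (bulb socket) with a dark round mouth on top, nickel-plated (silver grey); 60 tall, 42 diameter from 6 to 50 above its underside (about 40 above that), foot 36 diameter; about 0.12 kg. Loose; at the start it stands upright on the bench among the others. Origin: centre of its underside, z along its axis, up. Belongs to another job. Sizes in mm.
- brass_finial: small upright turned lamp finial, brass (golden yellow); foot disc 36 diameter and 6 thick, neck 18 diameter, then a barrel 28 diameter from 16 to 42 above the foot's underside (the place to grip it), pointed top at 56; about 0.08 kg. Loose; at the start it stands upright on the bench among the others. Origin: centre of its underside, z along its axis, up. To be moved. Sizes in mm.
- nickel_finial: small upright turned lamp finial, nickel-plated (silver grey); foot disc 36 diameter and 6 thick, neck 18 diameter, then a barrel 28 diameter from 16 to 42 above the foot's underside (the place to grip it), pointed top at 56; about 0.08 kg. Loose; at the start it stands upright on the bench among the others. Origin: centre of its underside, z along its axis, up. Belongs to another job. Sizes in mm.
There are look-alikes about, which are no part of the job. Of the things shaped like the brass_ring, the brass one is meant.

How it is judged:
By the outcome, as a careful person would: the job done as asked, in the order asked, and still so for the second after the job is handed in, with the robot touching nothing.
It also fails if it takes over 109 s, if anything falls off the work surface, if the arm or the gripper's body presses on something with over 40 N, if the wrist force passes 120 N, or if a joint passes its speed limit or range.

## Working session

There is one attempt and no reset: what is moved stays moved. The work goes in short steps, Python scripts to look and compute and a tool call to move; the robot and the scene stay as the last step left them, time stands still between calls to the robot, and variables do not carry over. Pictures are saved under pics/ and viewed, at most 14 in all, crops included, and the job is handed in when it is done.

Besides the shell and the picture viewer there is one more tool, called as a command line: name --argument value ..., lists and objects as JSON in quotes. apply_moves: Moves the arm, as the interface text tells. Its arguments: {"type":"object","properties":{"delta_rot":{"type":"array"},"xyz":{"type":"array"},"hand":{"type":"array"}},"required":["delta_rot","xyz","hand"]}

```bash
mkdir -p pics; cat > h.py <<'E'
import numpy as np, cv2
from bench import arm, eyes, nets
def world(p):
    K=p["camera_matrix"];R=p["R"];t=p["t"];z=p["range_z"].astype(float)
    v,u=np.mgrid[:z.shape[0],:z.shape[1]]
    c=np.stack([(u-K[0,2])/K[0,0]*z,(v-K[1,2])/K[1,1]*z,z],-1)
    W=(c-t)@R  # R^T(c-t)
    W[z==0]=np.nan
    return W
def save(p,n): cv2.imwrite(f"pics/{n}.png",cv2.cvtColor(p["frame"],cv2.COLOR_RGB2BGR))
E
python3 - <<'E'
from h import *
s=arm.read_state();print(s["clock"],s["position"],s["ee_rot"],s["gripper_width"])
for n in("top","side"):
    p=eyes.get_image(n);save(p,n+"0");W=world(p)
    print(n,(-p["R"].T@p["t"]).round())
    for o in["caddy","post","green_pad","cork_pad","ceramic_ring","brass_ring","brass_holder","nickel_holder","brass_finial","nickel_finial"]:
        for d in nets.masks_of(o,p):
            if d["score"]<.3: continue
            m=d["region"];w=W[m];w=w[~np.isnan(w[:,0])]
            if len(w)<5: continue
            zt=np.percentile(w[:,2],98);tp=w[w[:,2]>zt-4]
            print(o,round(d["score"],2),np.round(d["bbox"]),"med",np.median(w,0).round(),"ztop",zt.round(1),"topmid",((tp.min(0)+tp.max(0))/2).round(1)[:2],"ext",(tp.max(0)-tp.min(0)).round()[:2],"rgb",p["frame"][m].mean(0).round())
E
```

```text
0.0 [ 233.82620091 -578.96039156  230.20561622] [-1.90644915e-01  9.81658430e-01  1.08391663e-03 -2.61495546e-04] 85.63315198768832
top [ 392.  -16. 1062.]
caddy 0.69 [168. 123. 315. 183.] med [636.  27.   6.] ztop 21.9 topmid [634.4  27.5] ext [154. 374.] rgb [47. 44. 40.]
caddy 0.37 [163. 217. 185. 236.] med [439. 191.  59.] ztop 64.1 topmid [439.2 194.8] ext [35. 37.] rgb [126. 122. 115.]
post 0.98 [269. 141. 297. 166.] med [631. -83.  10.] ztop 43.5 topmid [632.1 -82.9] ext [11.  8.] rgb [188. 176. 158.]
post 0.37 [378. 164. 391. 178.] med [ 579. -354.   12.] ztop 15.6 topmid [ 578.9 -356.4] ext [33. 35.] rgb [165. 127.  65.]
cork_pad 0.64 [189. 137. 212. 169.] med [637. 136.  10.] ztop 14.0 topmid [636.3 135. ] ext [69. 67.] rgb [179. 132.  91.]
ceramic_ring 0.52 [104. 173. 124. 191.] med [563. 358.  15.] ztop 19.8 topmid [562.6 361.1] ext [43. 45.] rgb [182. 178. 154.]
brass_ring 0.66 [387. 136. 400. 150.] med [ 658. -380.   11.] ztop 14.9 topmid [ 657.9 -379.4] ext [39. 39.] rgb [ 73. 115. 100.]
brass_ring 0.62 [377. 161. 394. 182.] med [ 578. -358.   11.] ztop 15.6 topmid [ 5
[... 1039 characters left out ...]
pmid [ 384.5 -519.8] ext [11.  8.] rgb [192. 177. 158.]
cork_pad 0.59 [254. 270. 260. 286.] med [ 464. -242.    7.] ztop 39.1 topmid [ 464.1 -243.3] ext [6. 2.] rgb [141. 138. 133.]
brass_ring 0.83 [299. 320. 316. 338.] med [ 497. -400.   10.] ztop 13.7 topmid [ 496.1 -398.6] ext [40. 40.] rgb [ 42. 128. 117.]
brass_ring 0.8 [354. 287. 373. 309.] med [ 656. -382.   10.] ztop 14.2 topmid [ 658.5 -382. ] ext [40. 41.] rgb [ 44. 124. 113.]
brass_ring 0.78 [320. 292. 341. 312.] med [ 577. -362.   11.] ztop 14.1 topmid [ 577.9 -361. ] ext [38. 40.] rgb [186. 134.  46.]
nickel_finial 0.55 [253. 270. 265. 285.] med [ 463. -242.    7.] ztop 516.6 topmid [ 310. -572.] ext [9. 6.] rgb [139. 135. 129.]
```

View pics/top0.png

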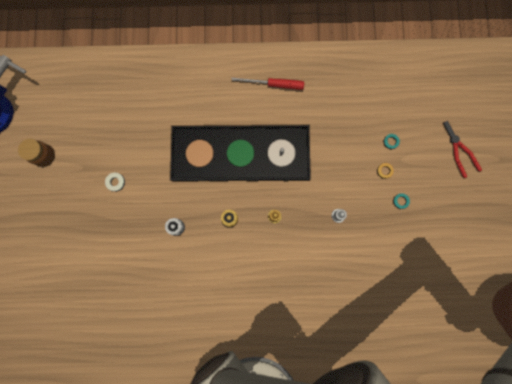

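View pics/side0.png

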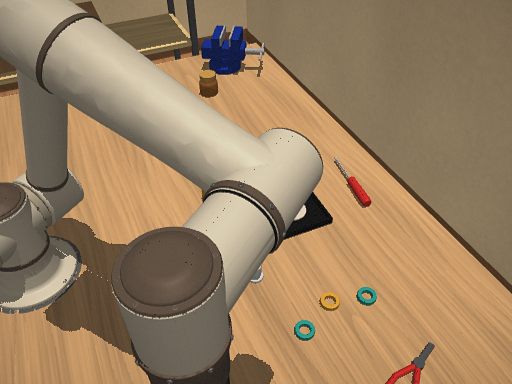

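Top view: the white ceramic ring is at (115,182). There are three rings: brass at (386,171), and teal look-alikes at (391,142) and (401,201). Brass holder (229,218) vs nickel holder (174,227); brass finial (275,216) vs nickel finial (339,215). In the caddy: cork (199,153), green (240,153), post (281,152). My picks are the white ring, then the golden ring, golden holder and golden finial.

```bash
cat >> h.py <<'E'
def circ(pts):
    (x,y),r=cv2.minEnclosingCircle(np.float32(pts)); return round(x,1),round(y,1),round(r,1)
def blob(p,u,v,z0,z1,rad=40,r=16):
    W=world(p)[v-r:v+r,u-r:u+r].reshape(-1,3); W=W[(W[:,2]>z0)&(W[:,2]<z1)]
    c=np.median(W,0)[:2]; 
    for _ in range(3):
        W=W[np.hypot(*(W[:,:2]-c).T)<rad]; c=(W[:,:2].min(0)+W[:,:2].max(0))/2
    return len(W),"med",np.median(W,0).round(1),"mean",W.mean(0).round(1),"circ",circ(W[:,:2])
E
python3 - <<'E'
from h import *
p=eyes.get_image("top")
for n,u,v,a,b,rd in[("cer",115,182,8,30,30),("brass",386,171,6,30,30),("hold",229,218,50,75,30),("nhold",174,227,50,75,30),("fin",275,216,12,70,25),("nfin",339,215,12,70,25),("pin",281,152,22,70,15)]:
    print(n,blob(p,u,v,a,b,rd))
W=world(p);f=p["frame"].astype(int)
for n,m in [("green",(f[...,1]>f[...,0]+30)&(f[...,1]>f[...,2]+20)),("cork",(f[...,0]>f[...,2]+40)),("post",f.min(-1)>120)]:
    m=m&(W[...,2]>5)&(W[...,2]<20)&(abs(W[...,0]-635)<50)&(abs(W[...,1]-27)<160)
    w=W[m];print(n,len(w),w.mean(0).round(1),circ(w[:,:2]))
print(np.nanmedian(W[250:300,100:200,2]))
F=cv2.cvtColor(p["frame"],cv2.COLOR_RGB2BGR)
a=[cv2.resize(F[v-18:v+18,u-25:u+25],(390,280),interpolation=cv2.INTER_CUBIC) for u,v in((115,182),(386,171),(229,218),(275,216))]
cv2.imwrite("pics/crop.png",np.vstack([np.hstack(a[:2]),np.hstack(a[2:])]))
E
```

```text
cer (235, 'med', array([562.7, 360.2,  15.5]), 'mean', array([562.7, 360.3,  15.3]), 'circ', (564.8, 359.8, 27.0))
brass (138, 'med', array([ 579.4, -356.6,   12.2]), 'mean', array([ 579. , -357.2,   12.1]), 'circ', (579.4, -358.0, 21.1))
hold (206, 'med', array([458.9,  56.5,  59.9]), 'mean', array([458.7,  55.7,  59.9]), 'circ', (459.0, 55.8, 20.4))
nhold (216, 'med', array([439.4, 194.1,  60. ]), 'mean', array([439.9, 194.5,  59.8]), 'circ', (439.7, 195.5, 20.5))
fin (95, 'med', array([462.5, -59. ,  43.4]), 'mean', array([462.9, -59.7,  45. ]), 'circ', (463.6, -60.3, 13.8))
nfin (107, 'med', array([ 461.4, -224.8,   43. ]), 'mean', array([ 461.6, -225.6,   43.7]), 'circ', (462.9, -227.8, 14.2))
pin (25, 'med', array([631. , -81.6,  43.3]), 'mean', array([631.4, -82. ,  39.3]), 'circ', (632.3, -82.3, 5.8))
green 552 [634.6  27.    9.8] (635.1, 26.8, 36.4)
cork 586 [635.9 136.4   9.7] (636.4, 136.2, 37.4)
post 513 [632.8 -83.4  10. ] (633.7, -83.7, 36.0)
-0.18584406891126196
```

View pics/crop.png

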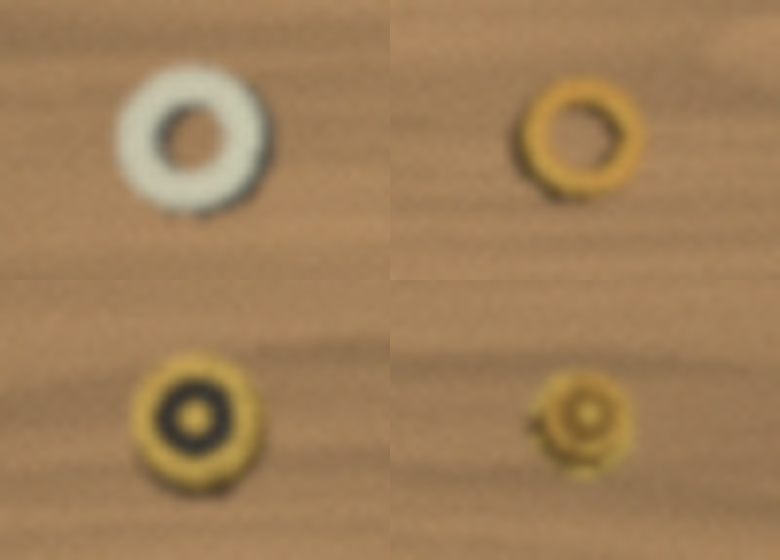

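The crop confirms the picks: white ceramic ring, golden ring, golden holder with dark mouth, golden finial. First I square the tool, then travel toward the ceramic ring.

apply_moves --delta_rot '[[0,0,0.917],[0,0,0.917],[0,0,0.917],[0,0,0.917],[0,0,0],[0,0,0]]' --xyz '[[0,0,0],[0,0,0],[0,0,0],[0,0,0],[0,0,0],[0,0,0]]' --hand '[-0.5,-0.5,-0.5,-0.5,-0.5,-0.5]'

```text
clock: 1.65
position: [234.0, -579.5, 231.3]
ee_rot: [-0.001, 1.0, -0.0, 0.0]
contact_force: [1.1, 0.1, 0.1]
gripper_width: 64.1
grasp_force: 0.0
```

apply_moves --delta_rot '[[0,0,0],[0,0,0],[0,0,0],[0,0,0],[0,0,0],[0,0,0],[0,0,0],[0,0,0],[0,0,0],[0,0,0],[0,0,0],[0,0,0],[0,0,0],[0,0,0],[0,0,0],[0,0,0],[0,0,0],[0,0,0],[0,0,0],[0,0,0]]' --xyz '[[-0.33,0.94,0],[-0.33,0.94,0],[-0.33,0.94,0],[-0.33,0.94,0],[-0.33,0.94,0],[-0.33,0.94,0],[-0.33,0.94,0],[-0.33,0.94,0],[-0.33,0.94,0],[-0.33,0.94,0],[-0.33,0.94,0],[-0.33,0.94,0],[-0.33,0.94,0],[-0.33,0.94,0],[-0.33,0.94,0],[-0.33,0.94,0],[-0.33,0.94,0],[-0.33,0.94,0],[-0.33,0.94,0],[-0.33,0.94,0]]' --hand '[-0.5,-0.5,-0.5,-0.5,-0.5,-0.5,-0.5,-0.5,-0.5,-0.5,-0.5,-0.5,-0.5,-0.5,-0.5,-0.5,-0.5,-0.5,-0.5,-0.5]'

```text
clock: 3.32
position: [399.4, -108.4, 231.7]
ee_rot: [-0.001, 1.0, 0.0, 0.0]
contact_force: [1.3, 0.1, 0.2]
gripper_width: 64.0
grasp_force: 0.0
```

apply_moves --delta_rot '[[0,0,0],[0,0,0],[0,0,0],[0,0,0],[0,0,0],[0,0,0],[0,0,0],[0,0,0],[0,0,0],[0,0,0],[0,0,0],[0,0,0],[0,0,0],[0,0,0],[0,0,0],[0,0,0],[0,0,0],[0,0,0],[0,0,0],[0,0,0]]' --xyz '[[-0.33,0.94,0],[-0.33,0.94,0],[-0.33,0.94,0],[-0.33,0.94,0],[-0.33,0.94,0],[-0.33,0.94,0],[-0.33,0.94,0],[-0.33,0.94,0],[-0.33,0.94,0],[-0.33,0.94,0],[-0.33,0.94,0],[-0.33,0.94,0],[-0.33,0.94,0],[-0.33,0.94,0],[-0.33,0.94,0],[-0.33,0.94,0],[-0.33,0.94,0],[-0.33,0.94,0],[-0.33,0.94,0],[0,0,0]]' --hand '[-0.5,-0.5,-0.5,-0.5,-0.5,-0.5,-0.5,-0.5,-0.5,-0.5,-0.5,-0.5,-0.5,-0.5,-0.5,-0.5,-0.5,-0.5,-0.5,-0.5]'

```text
clock: 4.98
position: [557.1, 340.5, 230.2]
ee_rot: [-0.002, 1.0, 0.0, 0.0]
contact_force: [1.2, 0.4, -0.5]
gripper_width: 64.0
grasp_force: 0.0
```

apply_moves --delta_rot '[[0,0,0],[0,0,0],[0,0,0],[0,0,0],[0,0,0],[0,0,0],[0,0,0],[0,0,0],[0,0,0],[0,0,0]]' --xyz '[[-0.26,0.8,0],[0,0,1],[0,0,1],[0,0,1],[0,0,1],[0,0,1],[0,0,1],[0,0,1],[0,0,0],[0,0,0]]' --hand '[-0.5,-0.5,-0.5,-0.5,-0.5,-0.5,-0.5,-0.5,-0.5,-0.5]'

```text
clock: 5.82
position: [562.1, 356.0, 55.3]
ee_rot: [-0.0, 1.0, -0.001, -0.001]
contact_force: [0.7, 0.3, 0.5]
gripper_width: 64.2
grasp_force: 0.0
```

```bash
python3 - <<'E'
from h import *
P=np.array([arm.read_state()["position"]])
p=eyes.get_image("top");save(p,"c1");print(P,arm.read_state()["position"])
q=eyes.get_image("side");save(q,"c1s");print(arm.read_state()["position"])
for d in nets.masks_of("ceramic_ring",q)[:2]:
    w=world(q)[d["region"]];w=w[(w[:,2]>8)&(w[:,2]<30)];print(d["score"],d["bbox"],w.mean(0),circ(w[:,:2]) if len(w)>5 else 0)
E
```

```text
[[562.10285423 356.02056272  55.26174326]] [563.2088221  357.02928018  57.21775771]
[563.69583568 357.57601297  58.24554645]
0.47 [179.4, 147.4, 193.2, 173.8] [438.13165226 178.5045425   19.88796559] (439.7, 189.9, 20.2)
0.44 [198.9, 121.3, 214.4, 131.8] [562.56264534 356.51243141  13.98332258] (564.6, 358.0, 26.9)
```

apply_moves --delta_rot '[[0,0,0],[0,0,0],[0,0,0],[0,0,0],[0,0,0],[0,0,0]]' --xyz '[[0,0.08,0.5],[0,0,0.5],[0,0,0.5],[0,0,0.4],[0,0,0.3],[0,0,0]]' --hand '[-0.5,-0.5,-0.5,-0.5,-0.5,-0.5]'

```text
clock: 6.47
position: [561.3, 357.7, -1.6]
ee_rot: [0.0, 1.0, -0.002, -0.002]
contact_force: [0.4, -0.5, 0.1]
gripper_width: 63.8
grasp_force: 0.0
```

apply_moves --delta_rot '[[0,0,0],[0,0,0],[0,0,0],[0,0,0],[0,0,0],[0,0,0]]' --xyz '[[0,0,0],[0,0,0],[0,0,0],[0,0,0],[0,0,0],[0,0,0]]' --hand '[0.2,0.2,0.2,0.2,0.2,0.2]'

```text
clock: 6.97
position: [562.6, 358.9, 1.5]
ee_rot: [0.0, 1.0, 0.0, 0.0]
contact_force: [-0.5, -0.7, -1.0]
gripper_width: 47.0
grasp_force: 62.6
```

```bash
python3 - <<'E'
from h import *
for i in range(2):
    p=eyes.get_image("side");s=arm.read_state();print(s["position"],s["contact_force"],s["gripper_width"],s["grasp_force"])
F=cv2.cvtColor(p["frame"],cv2.COLOR_RGB2BGR);cv2.imwrite("pics/g1.png",cv2.resize(F[90:150,165:245],(800,600)))
E
```

```text
[562.6131677  358.89546799   1.48203199] [ 0.28314302 -0.10539135  0.12659078] 47.116359949097344 62.81133534852415
[562.65281396 358.89788125   1.47146288] [-0.85900888  0.41135808  0.04848739] 46.45839971681722 62.8069246513769
```

View pics/g1.png

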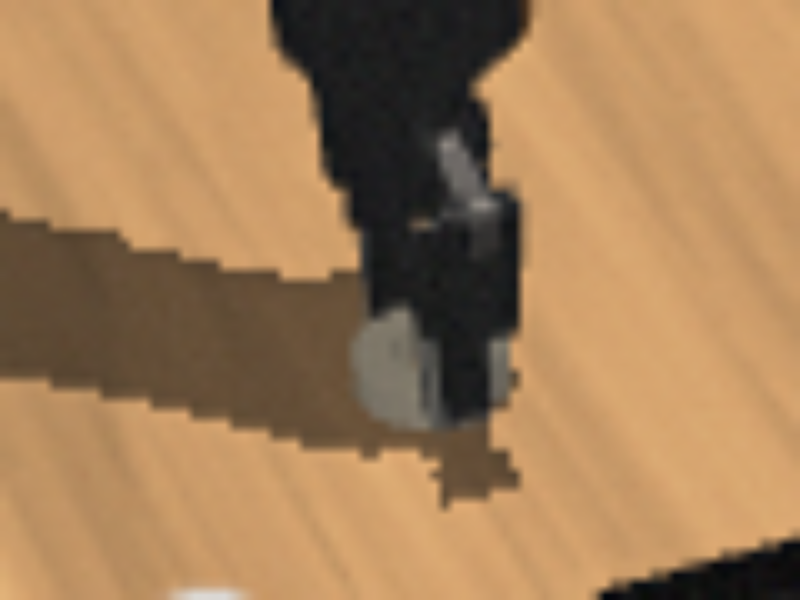

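```bash
cat >> h.py <<'E'
from scipy.optimize import least_squares
def white(p,cx,cy,z0,z1,rad=45,rgb=None):
    W=world(p);f=p["frame"].astype(int)
    m=(np.hypot(W[...,0]-cx,W[...,1]-cy)<rad)&(W[...,2]>z0)&(W[...,2]<z1)
    m&=((f.max(-1)-f.min(-1)<45)&(f.min(-1)>70)) if rgb is None else (f[...,0]-f[...,2]>rgb)&(f[...,0]>70)
    return W[m]
E
python3 - <<'E'
from h import *
for i in range(2):
    for n in("side","top"):
        p=eyes.get_image(n);w=white(p,563,359,5,24);print(n,len(w))
        if len(w)>4:print(w.min(0).round(1),w.max(0).round(1),w.mean(0).round(1),circ(w[:,:2]))
E
```

```text
side 72
[539.  319.7   5.9] [585.9 378.   21.9] [554.8 351.9  13.1] (564.9, 348.8, 30.2)
top 72
[538.6 337.5   6.2] [555.8 376.8  19.7] [546.7 355.7  14.8] (550.0, 357.1, 19.6)
side 74
[539.2 323.8   5. ] [585.7 379.6  21.5] [555.3 351.9  12.7] (566.4, 351.5, 28.7)
top 71
[539.2 336.6   5.1] [555.3 376.8  19.1] [546.8 356.3  14.8] (551.1, 356.7, 20.1)
```

apply_moves --delta_rot '[[0,0,0],[0,0,0],[0,0,0],[0,0,0],[0,0,0],[0,0,0]]' --xyz '[[0,0,-0.3],[0,0,-0.7],[0,0,-1],[0,0,-1],[0,0,-1],[0,0,0]]' --hand '[0.2,0.2,0.2,0.2,0.2,0.2]'

```text
clock: 7.77
position: [565.6, 361.1, 108.3]
ee_rot: [-0.001, 1.0, 0.004, 0.005]
contact_force: [0.4, -0.3, 0.8]
gripper_width: 47.2
grasp_force: 62.8
```

apply_moves --delta_rot '[[0,0,0],[0,0,0],[0,0,0],[0,0,0],[0,0,0],[0,0,0],[0,0,0],[0,0,0],[0,0,0],[0,0,0],[0,0,0],[0,0,0],[0,0,0],[0,0,0],[0,0,0],[0,0,0],[0,0,0],[0,0,0],[0,0,0],[0,0,0]]' --xyz '[[-0.156,-0.982,0],[-0.156,-0.982,0],[-0.156,-0.982,0],[-0.156,-0.982,0],[-0.156,-0.982,0],[-0.156,-0.982,0],[-0.156,-0.982,0],[-0.156,-0.982,0],[-0.156,-0.982,0],[-0.156,-0.982,0],[-0.156,-0.982,0],[-0.156,-0.982,0],[-0.156,-0.982,0],[-0.156,-0.982,0],[-0.156,-0.982,0],[-0.156,-0.982,0],[-0.156,-0.982,0],[-0.156,-0.982,0],[0,0,0],[0,0,0]]' --hand '[0.2,0.2,0.2,0.2,0.2,0.2,0.2,0.2,0.2,0.2,0.2,0.2,0.2,0.2,0.2,0.2,0.2,0.2,0.2,0.2]'

```text
clock: 9.43
position: [632.5, -84.3, 101.2]
ee_rot: [0.001, 1.0, 0.0, -0.0]
contact_force: [-0.1, 1.1, -1.2]
gripper_width: 47.2
grasp_force: 62.7
```

```bash
cat > look.py <<'E'
from h import *
import sys
# usage: look.py name u0 v0 u1 v1  (side crop) ; prints averaged tcp
P=[]
for i in range(4):
    p=eyes.get_image("side");s=arm.read_state();P.append(s["position"])
print(np.mean(P,0).round(1),s["ee_rot"].round(4) if hasattr(s["ee_rot"],"round") else s["ee_rot"],s["gripper_width"],s["grasp_force"],s["clock"])
n,*b=sys.argv[1:];u0,v0,u1,v1=map(int,b)
F=cv2.cvtColor(p["frame"],cv2.COLOR_RGB2BGR)[v0:v1,u0:u1];k=min(800/(u1-u0),600/(v1-v0))
cv2.imwrite(f"pics/{n}.png",cv2.resize(F,None,fx=k,fy=k,interpolation=cv2.INTER_CUBIC))
E
python3 look.py post1 260 150 360 225; python3 - <<'E'
from h import *
p=eyes.get_image("side")
w=white(p,633,-83,90,135,50);print(len(w),w.min(0).round(1),w.max(0).round(1))
w=white(p,633,-83,18,55,14);print("pin",len(w));print(w.mean(0).round(1),w.min(0).round(1),w.max(0).round(1)) if len(w) else 0
E
```

```text
[632.5 -82.6 101.3] [-4.e-04  1.e+00  1.e-04  0.e+00] 47.477566246119295 62.738682786002755 9.6333
181 [ 607.9 -115.5  100.8] [646.  -54.3 132.8]
pin 42
[631.7 -86.8  32.9] [627.2 -92.   18.1] [637.7 -79.1  48.5]
```

View pics/post1.png

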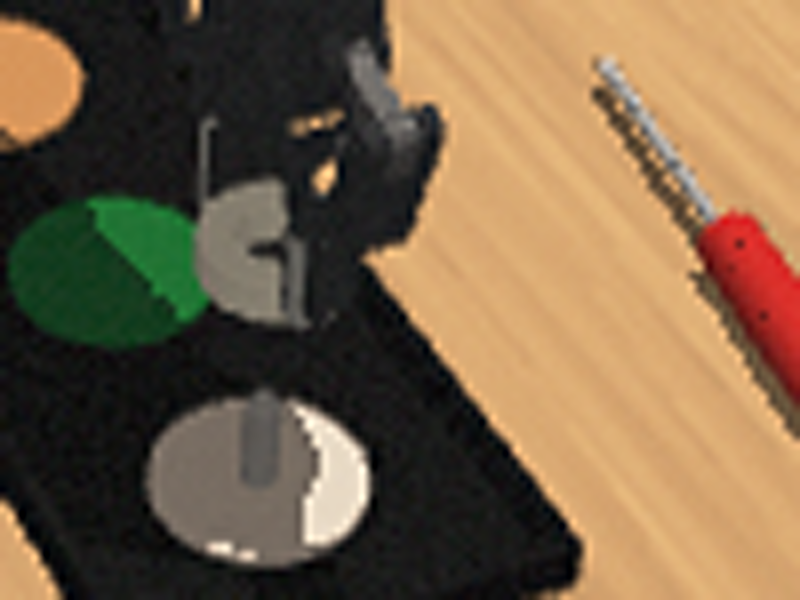

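The side crop shows the ring held level, with the pin at crop (262,430) directly beneath it. Lowering.

apply_moves --delta_rot '[[0,0,0],[0,0,0],[0,0,0],[0,0,0],[0,0,0],[0,0,0]]' --xyz '[[0,-0.02,0.6],[0,0,0.8],[0,0,0.6],[0,0,0.4],[0,0,0.4],[0,0,0]]' --hand '[0.2,0.2,0.2,0.2,0.2,0.2]'

```text
clock: 10.18
position: [631.5, -83.1, 29.3]
ee_rot: [-0.0, 1.0, -0.0, -0.002]
contact_force: [-0.1, -0.6, -0.3]
gripper_width: 47.2
grasp_force: 62.7
```

apply_moves --delta_rot '[[0,0,0],[0,0,0],[0,0,0],[0,0,0],[0,0,0],[0,0,0]]' --xyz '[[0,0,0.3],[0,0,0.3],[0,0,0.17],[0,0,0],[0,0,0],[0,0,0]]' --hand '[0.2,0.2,0.2,0.2,0.2,0.2]'

```text
clock: 10.68
position: [632.7, -83.6, 12.2]
ee_rot: [0.0, 1.0, 0.0, 0.0]
contact_force: [-0.5, 0.1, -1.1]
gripper_width: 47.2
grasp_force: 62.8
```

apply_moves --delta_rot '[[0,0,0],[0,0,0],[0,0,0],[0,0,0],[0,0,0],[0,0,0],[0,0,0],[0,0,0],[0,0,0]]' --xyz '[[0,0,0],[0,0,0],[0,0,0],[0,0,0],[0,0,-0.5],[0,0,-0.9],[0,0,-0.9],[0,0,-0.9],[0,0,-0.8]]' --hand '[-0.4,-0.4,-0.4,-0.4,-0.4,-0.4,-0.4,-0.4,-0.4]'

```text
clock: 11.43
position: [633.1, -83.6, 114.7]
ee_rot: [0.0, 1.0, -0.0, 0.001]
contact_force: [-0.6, 0.6, -0.6]
gripper_width: 59.7
grasp_force: 0.0
```

apply_moves --delta_rot '[[0,0,0],[0,0,0],[0,0,0],[0,0,0],[0,0,0],[0,0,0],[0,0,0],[0,0,0],[0,0,0],[0,0,0],[0,0,0],[0,0,0],[0,0,0],[0,0,0],[0,0,0],[0,0,0]]' --xyz '[[0.18,-0.915,0],[0.18,-0.915,0],[0.18,-0.915,0],[0.18,-0.915,0],[0.18,-0.915,0],[0.18,-0.915,0],[0.18,-0.915,0],[0.18,-0.915,0],[0.18,-0.915,0],[0.18,-0.915,0],[0.18,-0.915,0],[0.18,-0.915,0],[0,0,0.8],[0,0,0.8],[0,0,0],[0,0,0]]' --hand '[-0.4,-0.4,-0.4,-0.4,-0.4,-0.4,-0.4,-0.4,-0.4,-0.4,-0.4,-0.4,-0.4,-0.4,-0.4,-0.4]'

```text
clock: 12.77
position: [577.9, -358.0, 71.9]
ee_rot: [0.0, 1.0, 0.0, -0.001]
contact_force: [-0.7, 0.2, 0.8]
gripper_width: 59.5
grasp_force: 0.0
```

```bash
python3 look.py br1 280 180 380 330;python3 - <<'E'
from h import *
for n in("top","side"):
    p=eyes.get_image(n)
    w=white(p,633,-83,16,34,40);print(n,"cer",len(w),w.min(0).round(1),w.max(0).round(1),np.median(w[:,2]))
    w=white(p,579,-358,6,25,30,70);print("brass",len(w),w.min(0).round(1) if len(w) else 0,w.max(0).round(1) if len(w) else 0)
E
```

```text
[ 579.5 -358.2   73.8] [-3.0e-04  1.0e+00 -7.0e-04  1.4e-03] 59.821731210022584 0.0 12.9667
top cer 231 [ 609.8 -106.7   16.5] [657.6 -61.2  31. ] 25.56883642010398
brass 0 0 0
side cer 223 [ 608.3 -110.9   16.1] [657.4 -59.9  32.5] 24.76777552557156
brass 205 [ 557.1 -381.1    6.1] [ 599.  -340.1   16.2]
```

View pics/br1.png

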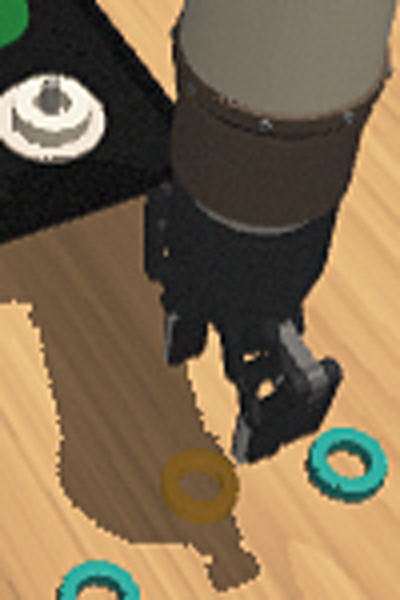

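The ceramic ring lies flat and fully down on the post (its top measures 25–26, as expected). The brass ring at crop (200,485) is under the fingers.

apply_moves --delta_rot '[[0,0,0],[0,0,0],[0,0,0],[0,0,0],[0,0,0],[0,0,0],[0,0,0]]' --xyz '[[0.02,-0.03,0.6],[0,0,0.8],[0,0,0.6],[0,0,0.5],[0,0,0.3],[0,0,0.13],[0,0,0]]' --hand '[-0.4,-0.4,-0.4,-0.4,-0.4,-0.4,-0.4]'

```text
clock: 13.65
position: [578.0, -358.7, -1.6]
ee_rot: [0.0, 1.0, 0.0, -0.0]
contact_force: [-0.1, -0.1, -0.3]
gripper_width: 59.8
grasp_force: 0.0
```

apply_moves --delta_rot '[[0,0,0],[0,0,0],[0,0,0],[0,0,0],[0,0,0],[0,0,0]]' --xyz '[[0,0,0],[0,0,0],[0,0,0],[0,0,0],[0,0,0],[0,0,0]]' --hand '[0.4,0.4,0.4,0.4,0.4,0.4]'

```text
clock: 14.15
position: [579.1, -359.2, 0.4]
ee_rot: [-0.0, 1.0, -0.001, 0.001]
contact_force: [0.0, 1.2, 6.2]
gripper_width: 39.2
grasp_force: 60.8
```

```bash
python3 look.py br2 300 220 380 330;python3 - <<'E'
from h import *
p=eyes.get_image("side");s=arm.read_state();print(s["contact_force"])
w=white(p,579,-358,3,22,32,60);print("brass",len(w),w.min(0).round(1),w.max(0).round(1))
E
```

```text
[ 5.791e+02 -3.592e+02  4.000e-01] [-1.0e-04  1.0e+00 -7.0e-04  1.3e-03] 38.98712347955497 60.78530117869377 14.35
[0.01123482 1.13175767 5.82314629]
brass 116 [ 558.7 -379.     3.3] [ 588.9 -341.4   15.4]
```

View pics/br2.png

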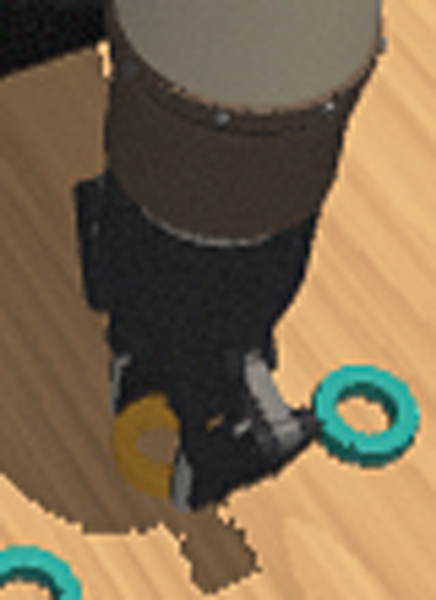

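apply_moves --delta_rot '[[0,0,0],[0,0,0],[0,0,0],[0,0,0],[0,0,0],[0,0,0]]' --xyz '[[0,0,-0.3],[0,0,-0.7],[0,0,-1],[0,0,-1],[0,0,-1],[0,0,0]]' --hand '[0.4,0.4,0.4,0.4,0.4,0.4]'

```text
clock: 14.9
position: [580.9, -360.3, 105.2]
ee_rot: [-0.0, 1.0, -0.002, 0.005]
contact_force: [0.8, 0.0, 0.3]
gripper_width: 39.5
grasp_force: 60.5
```

apply_moves --delta_rot '[[0,0,0],[0,0,0],[0,0,0],[0,0,0],[0,0,0],[0,0,0],[0,0,0],[0,0,0],[0,0,0],[0,0,0],[0,0,0],[0,0,0],[0,0,0],[0,0,0]]' --xyz '[[-0.18,0.92,0],[-0.18,0.92,0],[-0.18,0.92,0],[-0.18,0.92,0],[-0.18,0.92,0],[-0.18,0.92,0],[-0.18,0.92,0],[-0.18,0.92,0],[-0.18,0.92,0],[-0.18,0.92,0],[-0.18,0.92,0],[-0.18,0.92,0],[0,0,0],[0,0,0]]' --hand '[0.4,0.4,0.4,0.4,0.4,0.4,0.4,0.4,0.4,0.4,0.4,0.4,0.4,0.4]'

```text
clock: 16.07
position: [631.9, -81.5, 98.4]
ee_rot: [-0.001, 1.0, 0.0, -0.001]
contact_force: [0.4, -0.1, -0.5]
gripper_width: 39.2
grasp_force: 60.5
```

```bash
python3 look.py br3 265 150 355 225;python3 - <<'E'
from h import *
p=eyes.get_image("side")
w=white(p,633,-83,90,125,40,60);print("brass",len(w),w.min(0).round(1),w.max(0).round(1))
E
```

```text
[631.6 -83.2  98.5] [ 8.e-04  1.e+00 -0.e+00 -3.e-04] 39.00849167718394 60.49634288996458 16.2667
brass 88 [ 611.  -103.9   98.6] [641.8 -66.  111.4]
```

View pics/br3.png

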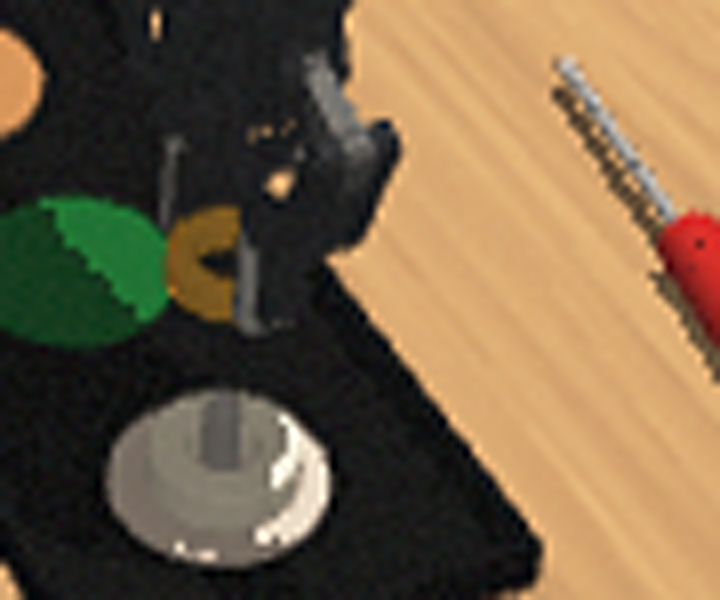

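The brass ring is held level over the pin (crop (220,430)). Lowering it.

apply_moves --delta_rot '[[0,0,0],[0,0,0],[0,0,0],[0,0,0],[0,0,0],[0,0,0]]' --xyz '[[-0.02,0,0.7],[0,0,0.8],[0,0,0.5],[0,0,0.4],[0,0,0.2],[0,0,0]]' --hand '[0.4,0.4,0.4,0.4,0.4,0.4]'

```text
clock: 16.82
position: [631.9, -83.3, 32.6]
ee_rot: [0.001, 1.0, -0.0, -0.001]
contact_force: [-0.3, 0.4, 0.3]
gripper_width: 39.2
grasp_force: 60.5
```

apply_moves --delta_rot '[[0,0,0],[0,0,0],[0,0,0],[0,0,0]]' --xyz '[[0,0,0.1],[0,0,0.12],[0,0,0],[0,0,0]]' --hand '[0.4,0.4,0.4,0.4]'

```text
clock: 17.15
position: [632.9, -82.8, 28.7]
ee_rot: [0.0, 1.0, 0.0, 0.0]
contact_force: [-0.7, 0.5, -0.5]
gripper_width: 39.1
grasp_force: 60.5
```

apply_moves --delta_rot '[[0,0,0],[0,0,0],[0,0,0],[0,0,0],[0,0,0],[0,0,0],[0,0,0],[0,0,0],[0,0,0],[0,0,0],[0,0,0]]' --xyz '[[0,0,0.05],[0,0,0],[0,0,0],[0,0,0],[0,0,0],[0,0,-0.4],[0,0,-0.8],[0,0,-0.9],[0,0,-1],[0,0,-1],[0,0,0]]' --hand '[0.4,-0.4,-0.4,-0.4,-0.4,-0.4,-0.4,-0.4,-0.4,-0.4,-0.4]'

```text
clock: 18.07
position: [636.3, -83.0, 136.8]
ee_rot: [-0.001, 1.0, -0.0, 0.006]
contact_force: [0.2, 0.3, 1.8]
gripper_width: 60.0
grasp_force: 0.0
```

apply_moves --delta_rot '[[0,0,0],[0,0,0],[0,0,0],[0,0,0],[0,0,0],[0,0,0],[0,0,0],[0,0,0],[0,0,0],[0,0,0],[0,0,0],[0,0,0]]' --xyz '[[0.695,0.555,0],[0.695,0.555,0],[0.695,0.555,0],[0.695,0.555,0],[0.695,0.555,0],[0.695,0.555,0],[0.695,0.555,0],[0.695,0.555,0],[0.695,0.555,0],[0.695,0.555,0],[0,0,0],[0,0,0]]' --hand '[-0.5,-0.5,-0.5,-0.5,-0.5,-0.5,-0.5,-0.5,-0.5,-0.5,-0.5,-0.5]'

```text
clock: 19.07
position: [458.6, 56.6, 130.4]
ee_rot: [-0.001, 1.0, 0.0, 0.001]
contact_force: [0.7, 0.0, -0.3]
gripper_width: 64.1
grasp_force: 0.0
```

```bash
python3 look.py h1 190 140 320 240;python3 - <<'E'
from h import *
for n in("top","side"):
    p=eyes.get_image(n)
    w=white(p,633,-83,28,44,40,40);print(n,"brass ring",len(w),w.min(0).round(1) if len(w) else 0,w.max(0).round(1) if len(w) else 0)
    w=white(p,459,56,10,70,35,40);print("holder",len(w),w.min(0).round(1) if len(w) else 0,w.max(0).round(1) if len(w) else 0)
E
```

```text
[459.6  56.1 130. ] [5.e-04 1.e+00 1.e-04 3.e-04] 64.2001047739401 0.0 19.2667
top brass ring 145 [ 613.2 -106.1   28. ] [656.4 -63.4  43.1]
holder 0 0 0
side brass ring 148 [ 611.2 -108.    28. ] [653.5 -61.8  43.3]
holder 287 [437.7  29.3  10.1] [479.5  74.3  62.2]
```

View pics/h1.png

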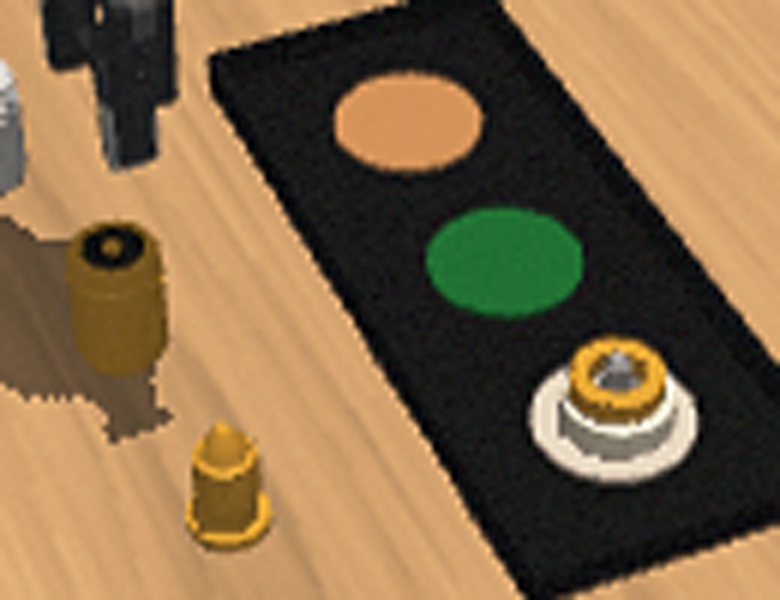

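Both rings are stacked flat (crop (615,380)). The brass holder at crop (118,300) is directly under the gripper.

apply_moves --delta_rot '[[0,0,0],[0,0,0],[0,0,0],[0,0,0],[0,0,0],[0,0,0],[0,0,0],[0,0,0]]' --xyz '[[0.02,-0.03,0.7],[0,0,0.8],[0,0,0.8],[0,0,0.7],[0,0,0.7],[0,0,0.6],[0,0,0.4],[0,0,0]]' --hand '[-0.5,-0.5,-0.5,-0.5,-0.5,-0.5,-0.5,-0.5]'

```text
clock: 20.03
position: [457.4, 54.3, 9.9]
ee_rot: [0.001, 1.0, -0.001, -0.002]
contact_force: [-0.6, 0.3, -0.1]
gripper_width: 63.9
grasp_force: 0.0
```

apply_moves --delta_rot '[[0,0,0],[0,0,0],[0,0,0],[0,0,0],[0,0,0],[0,0,0]]' --xyz '[[0,0,0],[0,0,0],[0,0,0],[0,0,0],[0,0,0],[0,0,0]]' --hand '[0.4,0.4,0.4,0.4,0.4,0.4]'

```text
clock: 20.53
position: [459.0, 55.5, 12.8]
ee_rot: [0.0, 1.0, 0.0, 0.001]
contact_force: [-0.5, 0.1, 3.8]
gripper_width: 40.9
grasp_force: 60.9
```

```bash
python3 look.py h2 190 140 320 240
```

```text
[459.1  55.5  12.8] [-0.e+00  1.e+00  2.e-04  8.e-04] 40.426989263650185 61.11825834028423 20.7333
```

apply_moves --delta_rot '[[0,0,0],[0,0,0],[0,0,0],[0,0,0],[0,0,0],[0,0,0],[0,0,0],[0,0,0],[0,0,0],[0,0,0],[0,0,0],[0,0,0],[0,0,0],[0,0,0],[0,0,0]]' --xyz '[[0,0,-0.4],[0,0,-0.8],[0,0,-0.8],[0,0,-0.8],[0,0,-0.4],[-0.88,-0.143,0],[-0.88,-0.143,0],[-0.88,-0.143,0],[-0.88,-0.143,0],[-0.88,-0.143,0],[-0.88,-0.143,0],[-0.88,-0.143,0],[-0.88,-0.143,0],[0,0,0],[0,0,0]]' --hand '[0.4,0.4,0.4,0.4,0.4,0.4,0.4,0.4,0.4,0.4,0.4,0.4,0.4,0.4,0.4]'

```text
clock: 21.98
position: [634.1, 26.3, 90.5]
ee_rot: [0.001, 1.0, -0.0, -0.001]
contact_force: [-0.8, -0.6, -2.1]
gripper_width: 40.6
grasp_force: 60.8
```

```bash
python3 look.py h3 250 140 350 215
```

```text
[633.2  26.6  91.2] [ 1.e-04  1.e+00 -0.e+00 -7.e-04] 40.965223170856426 60.82866149721667 22.1833
```

View pics/h3.png

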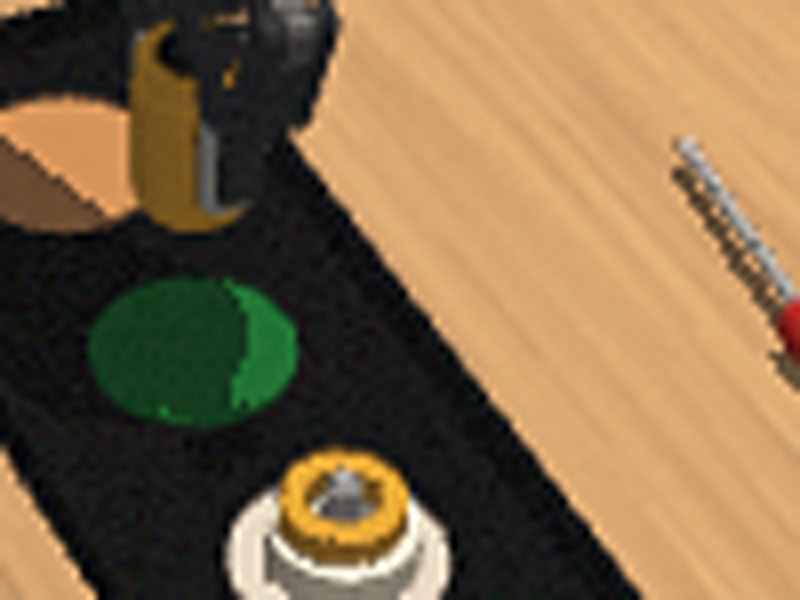

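The holder hangs upright over the green pad (crop (195,350)). Setting it down.

apply_moves --delta_rot '[[0,0,0],[0,0,0],[0,0,0],[0,0,0],[0,0,0],[0,0,0],[0,0,0]]' --xyz '[[-0.05,0,0.7],[0,0,0.8],[0,0,0.6],[0,0,0.4],[0,0,0.2],[0,0,0],[0,0,0]]' --hand '[0.4,0.4,0.4,0.4,0.4,0.4,0.4]'

```text
clock: 22.77
position: [636.1, 26.8, 25.3]
ee_rot: [-0.0, 1.0, 0.0, 0.001]
contact_force: [0.1, 0.1, -0.8]
gripper_width: 41.1
grasp_force: 60.9
```

apply_moves --delta_rot '[[0,0,0],[0,0,0],[0,0,0]]' --xyz '[[0,0,0.04],[0,0,0.02],[0,0,0]]' --hand '[0.4,0.4,0.4]'

```text
clock: 23.02
position: [636.0, 26.7, 23.6]
ee_rot: [0.0, 1.0, 0.0, 0.001]
contact_force: [-0.1, -0.2, -2.5]
gripper_width: 41.0
grasp_force: 60.9
```

apply_moves --delta_rot '[[0,0,0],[0,0,0],[0,0,0],[0,0,0],[0,0,0],[0,0,0],[0,0,0],[0,0,0],[0,0,0],[0,0,0],[0,0,0]]' --xyz '[[0,0,0.03],[0,0,0],[0,0,0],[0,0,0],[0,0,0],[0,0,-0.4],[0,0,-0.8],[0,0,-0.9],[0,0,-1],[0,0,-1],[0,0,0]]' --hand '[0.4,-0.4,-0.4,-0.4,-0.4,-0.4,-0.4,-0.4,-0.4,-0.4,-0.4]'

```text
clock: 23.93
position: [639.4, 27.1, 132.0]
ee_rot: [-0.001, 1.0, 0.001, 0.006]
contact_force: [0.8, -0.1, 0.7]
gripper_width: 59.5
grasp_force: 0.0
```

apply_moves --delta_rot '[[0,0,0],[0,0,0],[0,0,0],[0,0,0],[0,0,0],[0,0,0],[0,0,0],[0,0,0],[0,0,0],[0,0,0]]' --xyz '[[0.87,-0.43,0],[0.87,-0.43,0],[0.87,-0.43,0],[0.87,-0.43,0],[0.87,-0.43,0],[0.87,-0.43,0],[0.87,-0.43,0],[0.87,-0.43,0],[0,0,0],[0,0,0]]' --hand '[-0.4,-0.4,-0.4,-0.4,-0.4,-0.4,-0.4,-0.4,-0.4,-0.4]'

```text
clock: 24.77
position: [461.1, -59.8, 125.7]
ee_rot: [0.0, 1.0, 0.0, 0.001]
contact_force: [-0.0, -0.2, 0.1]
gripper_width: 59.9
grasp_force: 0.0
```

```bash
python3 look.py f1 200 140 330 240;python3 - <<'E'
from h import *
p=eyes.get_image("side")
w=white(p,463,-60,8,60,25,40);print("finial",len(w),w.min(0).round(1),w.max(0).round(1))
w=white(p,635,27,14,75,35,40);print("holder",len(w),w.min(0).round(1),w.max(0).round(1))
E
```

```text
[462.7 -59.1 125.4] [-1.e-04  1.e+00  0.e+00  5.e-04] 60.12049822682205 0.0 24.9667
finial 149 [449.4 -78.    8.3] [477.3 -50.2  56.6]
holder 309 [6.145e+02 5.000e-01 1.490e+01] [655.1  44.   72.5]
```

View pics/f1.png

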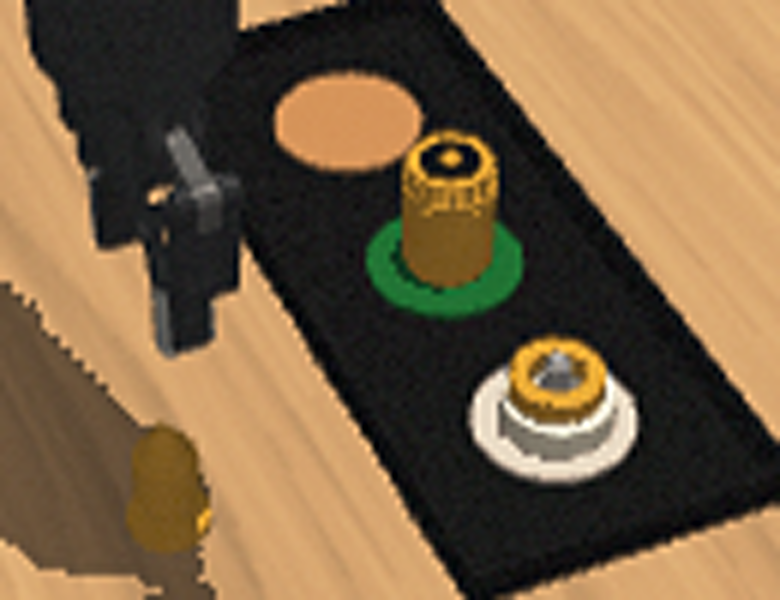

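The holder is upright on the green pad. The gripper is above the finial at crop (165,490).

apply_moves --delta_rot '[[0,0,0],[0,0,0],[0,0,0],[0,0,0],[0,0,0],[0,0,0],[0,0,0],[0,0,0]]' --xyz '[[0,-0.03,0.7],[0,0,0.8],[0,0,0.8],[0,0,0.7],[0,0,0.7],[0,0,0.5],[0,0,0.33],[0,0,0]]' --hand '[-0.4,-0.4,-0.4,-0.4,-0.4,-0.4,-0.4,-0.4]'

```text
clock: 25.68
position: [461.0, -60.1, 9.8]
ee_rot: [0.0, 1.0, -0.0, -0.002]
contact_force: [-0.2, 0.7, 0.9]
gripper_width: 59.5
grasp_force: 0.0
```

apply_moves --delta_rot '[[0,0,0],[0,0,0],[0,0,0],[0,0,0],[0,0,0],[0,0,0],[0,0,0],[0,0,0]]' --xyz '[[0,0,0],[0,0,0],[0,0,0],[0,0,0],[0,0,0],[0,0,0],[0,0,0],[0,0,0]]' --hand '[0.7,0.7,0.7,0.7,0.7,0.7,0.7,0.7]'

```text
clock: 26.35
position: [462.6, -59.9, 12.6]
ee_rot: [-0.0, 1.0, 0.0, 0.001]
contact_force: [-0.8, 0.8, 5.9]
gripper_width: 26.9
grasp_force: 59.0
```

```bash
python3 look.py f2 200 140 330 240
```

```text
[462.6 -59.9  12.6] [-1.0e-04  1.0e+00  2.0e-04  1.2e-03] 26.361242016023372 58.988733887672424 26.55
```

apply_moves --delta_rot '[[0,0,0],[0,0,0],[0,0,0],[0,0,0],[0,0,0],[0,0,0],[0,0,0],[0,0,0],[0,0,0],[0,0,0],[0,0,0],[0,0,0],[0,0,0],[0,0,0],[0,0,0],[0,0,0],[0,0,0],[0,0,0],[0,0,0]]' --xyz '[[0,0,-0.4],[0,0,-0.8],[0,0,-0.9],[0,0,-0.9],[0,0,-0.9],[0,0,-0.5],[-0.63,0.713,0],[-0.63,0.713,0],[-0.63,0.713,0],[-0.63,0.713,0],[-0.63,0.713,0],[-0.63,0.713,0],[-0.63,0.713,0],[-0.63,0.713,0],[-0.63,0.713,0],[-0.63,0.713,0],[-0.63,0.713,0],[0,0,0],[0,0,0]]' --hand '[0.7,0.7,0.7,0.7,0.7,0.7,0.7,0.7,0.7,0.7,0.7,0.7,0.7,0.7,0.7,0.7,0.7,0.7,0.7]'

```text
clock: 28.13
position: [634.7, 136.6, 120.4]
ee_rot: [-0.0, 1.0, -0.0, -0.001]
contact_force: [0.2, -0.9, -1.5]
gripper_width: 26.2
grasp_force: 59.1
```

```bash
python3 look.py f3 225 115 325 190
```

```text
[634.  135.4 121. ] [ 5.e-04  1.e+00 -1.e-04 -5.e-04] 26.47491075931795 59.11555230617523 28.3333
```

View pics/f3.png

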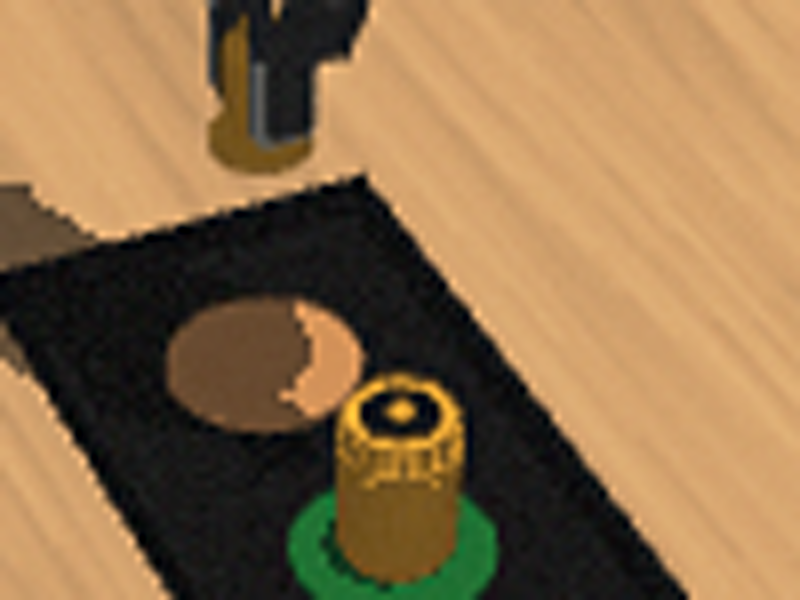

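The finial hangs upright over the cork pad (crop (265,365)). Lowering.

apply_moves --delta_rot '[[0,0,0],[0,0,0],[0,0,0],[0,0,0],[0,0,0],[0,0,0],[0,0,0],[0,0,0]]' --xyz '[[-0.07,0.03,0.7],[0,0,0.8],[0,0,0.8],[0,0,0.7],[0,0,0.5],[0,0,0.35],[0,0,0],[0,0,0]]' --hand '[0.7,0.7,0.7,0.7,0.7,0.7,0.7,0.7]'

```text
clock: 29.0
position: [637.0, 136.5, 25.7]
ee_rot: [0.0, 1.0, -0.0, 0.0]
contact_force: [0.0, 0.2, -0.4]
gripper_width: 26.4
grasp_force: 59.1
```

apply_moves --delta_rot '[[0,0,0],[0,0,0],[0,0,0]]' --xyz '[[0,0,0.04],[0,0,0.02],[0,0,0]]' --hand '[0.7,0.7,0.7]'

```text
clock: 29.25
position: [637.1, 136.9, 24.6]
ee_rot: [0.0, 1.0, 0.0, 0.001]
contact_force: [0.0, 0.0, -1.7]
gripper_width: 26.6
grasp_force: 59.0
```

apply_moves --delta_rot '[[0,0,0],[0,0,0],[0,0,0]]' --xyz '[[0,0,0.04],[0,0,0.02],[0,0,0]]' --hand '[0.7,0.7,0.7]'

```text
clock: 29.5
position: [636.8, 136.8, 22.6]
ee_rot: [0.0, 1.0, 0.0, 0.0]
contact_force: [-1.1, 0.4, 0.6]
gripper_width: 26.6
grasp_force: 59.2
```

apply_moves --delta_rot '[[0,0,0],[0,0,0],[0,0,0],[0,0,0],[0,0,0],[0,0,0],[0,0,0],[0,0,0],[0,0,0],[0,0,0],[0,0,0],[0,0,0],[0,0,0],[0,0,0],[0,0,0],[0,0,0],[0,0,0],[0,0,0],[0,0,0],[0,0,0]]' --xyz '[[0,0,0],[0,0,0],[0,0,0],[0,0,0],[0,0,-0.4],[0,0,-0.8],[0,0,-0.9],[0,0,-1],[0,0,-1],[0,0,-1],[0.5,0.7,0],[0.5,0.7,0],[0.5,0.7,0],[0.5,0.7,0],[0.5,0.7,0],[0.5,0.7,0],[0.5,0.7,0],[0.5,0.7,0],[0,0,0],[0,0,0]]' --hand '[-0.3,-0.3,-0.3,-0.3,-0.3,-0.3,-0.3,-0.3,-0.3,-0.3,-0.3,-0.3,-0.3,-0.3,-0.3,-0.3,-0.3,-0.3,-0.3,-0.3]'

```text
clock: 31.17
position: [536.4, 277.6, 150.7]
ee_rot: [-0.001, 1.0, 0.0, 0.0]
contact_force: [1.2, -0.5, 0.3]
gripper_width: 55.4
grasp_force: 0.0
```

```bash
python3 look.py end 160 110 340 245;python3 - <<'E'
from h import *
p=eyes.get_image("top")
for n,cx,cy,a,b in[("ring",633,-83,33,42),("holder",635,27,60,75),("finial",636,136,20,70)]:
    w=white(p,cx,cy,a,b,35,20);print(n,len(w),w.min(0).round(1),w.max(0).round(1),np.median(w,0).round(1)) if len(w) else print(n,0)
print(blob(p,174,227,50,75,30));print(blob(p,339,215,12,70,25))
E
```

```text
[537.  276.4 150.3] [7.e-04 1.e+00 0.e+00 1.e-04] 55.927291375498896 0.0 31.3667
ring 134 [ 612.3 -103.    33.2] [652.  -63.4  41.9] [632.3 -82.2  38.2]
holder 184 [615.6   6.2  60.3] [653.4  44.3  74.5] [634.6  26.1  69.5]
finial 110 [623.4 122.5  27.7] [650.5 148.8  68.7] [634.  133.8  51.7]
(221, 'med', array([439.4, 193.7,  59.8]), 'mean', array([439.7, 194.4,  59.4]), 'circ', (440.0, 195.5, 20.9))
(107, 'med', array([ 461.5, -225.2,   42.2]), 'mean', array([ 461.5, -225.9,   42.9]), 'circ', (461.0, -228.3, 14.8))
```

View pics/end.png

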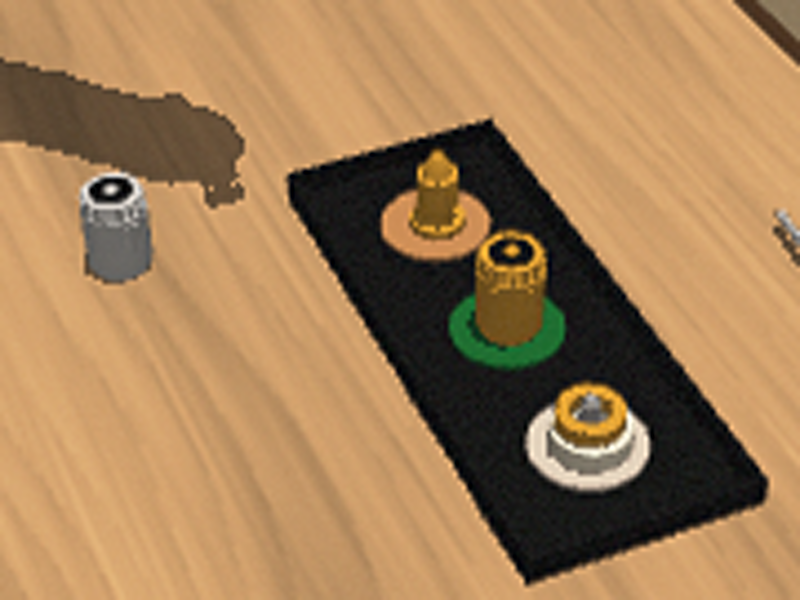

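The finial at (437,200), holder at (512,290) and ring stack at (590,415) are all upright and in place. The heights match (38, 70 and 66 expected), and the nickel parts haven't moved.

```bash
python3 -c "
from bench import arm
print(arm.job_done())"
```

```text
the job is handed in; nothing more can be done
None
```

I handed the job in at about 31 s: the ceramic ring, then the brass ring, are flat on the pin, the brass holder stands on the green pad and the brass finial on the cork pad, and the nickel look-alikes haven't moved.

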